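# Cure the casts in the light-curing unit

## Robot

A 6-joint arm with a two-finger parallel gripper is mounted at the origin on a cart in front of the work surface, level with it; the furniture and walls round the work are solid. World frame = base frame: x ahead of the robot, y to its left, z up, the work surface at z = 0. Lengths are in m, angles in rad, forces in N, time in s.
With the tool pointing down it reaches from about 0.25 to 0.725 m from the base axis. Payload 9.7 kg.
Tool frame: the origin (TCP) lies at the very end of the fingers, on their centre line; the grasp point (between the pads) lies 19 mm behind it (r.grasp_offset is the distance from the TCP to the grasp point, in m); z points along the fingers, y is the line along which they close (so a half turn about z gives the same grasp; the last joint's range is limited). The gripper opens to 85 mm and grips with 20 to 120 N. Pads are 22 mm wide; open, the fingers measure 114 mm over their backs; the gripper's body (76 mm by 85 mm) begins 54 mm behind the grasp point. The pads swing forward as they close: fully open they stand 13 mm farther back than shut.
Start: joints at [-1.165, 0.087, 0.176, 1.66, 0, 1.571], TCP at [0.217, -0.505, 0.231] pointing down, gripper open.
Joint ranges: [-3.13, 3.13], [-0.85, 1.81], [-1.15, 1.24], [-2.2, 2.28], [-1.44, 1.52], [-3.14, 3.14]. Speed limits (rad/s): [2.22, 2.22, 2.57, 3.14, 3.14, 3.14].

## Interface

Orientations are given as a unit quaternion [x, y, z, w].
In Python, from cell import r, effector, readout, vision, finder gives the robot as it stands. Calls block until the motion is done:
- r.movep(position, orientation): joint-space move of the TCP to a pose.
- r.move_l(position, orientation=None, rate=0.15): straight line of the TCP; orientation=None keeps the orientation; rate is the mean speed in m/s.
- r.goto_joints(angles): joint-space move.
- effector.command_gripper(opening): opening from 0.0 (shut) to 1.0 (fully open); the grip force is fixed at half the most; returns when the fingers have stopped.
- r.dwell(seconds).
- r.solve_ik(position, orientation): joint angles nearest the present ones, or None.
- readout.sense(): the state.
- vision.camera(name): name is "side" or "top"; returns a dict with "img" (384x512x3 uint8, red, green, blue), "intrinsics" (3x3 intrinsics, pixels), "cam_to_world" (4x4, takes a point from camera to world coordinates). Camera axes: x right, y down, z forward; pixel columns grow to the right and rows downward; lengths in m; the calibration is good to about 2 mm. A picture is of the moment at which its call begins. There is no depth.
A pose or a line that the arm cannot do raises r.PlanningError and nothing moves.
- r.close_job(): hands the job in; it is judged then, once.
Trained networks look in the newest picture that a camera, given by its name, has taken for a name from the list of things; names that differ only in an ending like _2 or _b are one class to them, and where a whole thing is asked for, a point or a joint stands for the part that bears it (a point fixed in the world has none). Each returns a list of dicts, best first, with "conf" (0 to 1); they miss things now and then, are a little off and sometimes report something else, mostly with a low value. They report only what shows in the picture. A call takes as long as a camera call.
- finder.regions_of(camera, label): "pixels" (384x512 bool, what is visible of it) and "extent" ([left, top, right, bottom] in pixels, round what is visible of it).
The state is a dict: "t": time; "q": joint angles; "joint_vel": joint speeds; "tau": joint torques, N m; "position": TCP position; "ee_rot": TCP orientation; "ft_force": force on the tool from outside, world axes, zero at the start; "ft_torque": the same for the moment, N m; "finger_gap": opening from 0.0 (shut) to 1.0 (fully open); "finger_force": force on a finger pad.
Only numpy, scipy, OpenCV 4.12 (cv2) and the standard library are available. Lean on these libraries where they do the work, as an engineer would, in place of code of your own. Each camera call takes 0.05 s, during which the arm holds its last target. There are 200 camera calls.

## Task

Get the stone casts that lie left of the light-curing unit curing in it. First switch its lamp off by sliding the fader on its top back to the zero stop, and clear the bottles that stand in front of its drawer onto the steel tray, upright; then pull the drawer well out and set every one of those casts in it, each flat on its base with the teeth up. Push the drawer fully home and only then set the fader to the one long mark of its scale; leave the other things on the worktop where they are.

Things in the scene. Friction and masses are not known exactly. Their poses are not given: they have to be found in the camera images.
- unit: low white light-curing unit, fixed; 170 deep (x), 300 wide (y), top 85 high, with a hood 121 high on its rear half. Origin at the centre of its underside; its front, with the drawer, looks to its -x (to the robot), its +y is left. Left of the casts stand two fixed desk fans, 370 high, each about 310x250, middles at world x 0.39, y 0.59 and x 0.70, y 0.52, close to the arm at its start: keep clear.
- drawer (a joint): how far the drawer is pulled out along the unit's -x, m: 0 = shut (home), 0.16 = fully out. About 1.5 N of friction, stays where left, no catch.
- drawer_handle (a point): middle of the drawer's bar handle: a horizontal steel bar along y, 11 thick and 120 long, its two posts 51 either side of the middle, 35 in front of the drawer's front and 58 above the worktop, free above and below; 27 below the unit's top. Moves with the drawer; x, y, z axes as the unit's.
- drawer_floor (a point): centre of the drawer's inner floor, 24 above the worktop; inside it is 137 (x) by 252 (y), the walls rise 33 above the floor, the front 51. Fully inside the unit when shut (its point 16 in front of the unit's middle), wholly in the open when pulled out 0.16. Axes as the unit's.
- lamp_slider (a joint): position of the lamp fader, m: 0 = zero stop (lamp off) at the left end of its slot, growing to the right (the unit's -y) to 0.10; the one long mark of the scale is at 0.07, short marks every 0.01. About 1.5 N of friction, stays where left.
- slider_grip (a point): centre of the top of the fader's grey cap, 110 above the worktop, on the right front of the unit's top; the cap is 26 (x) by 14 (y, along the travel) by 22 high, standing 3 above the unit's top.
- long_mark (a point): where slider_grip is when the fader is at the long mark.
- tray: shallow steel tray to the right of the unit, 260 (x) by 140 (y) outside, walls 3 thick and 14 high, floor 3 thick; fixed. Origin at the centre of its underside, at worktop height.
- bottle_amber: brown bottle with a white cap in front of the drawer, closed, standing upright; body 55 in diameter, 119 high, straight up to about 80, 0.22 kg; origin at the centre of its underside, z up. None = absent (1 to 3 are there).
- bottle_ink: dark bottle with a blue cap in front of the drawer, closed, standing upright; body 54 in diameter, 96 high, straight up to about 65, 0.12 kg; origin at the centre of its underside, z up. None = absent (1 to 3 are there).
- bottle_small: small brown bottle with a black cap in front of the drawer, closed, standing upright; body 40 in diameter, 62 high, straight up to about 38, 0.06 kg; origin at the centre of its underside, z up. None = absent (1 to 3 are there).
- cast_0: dental stone cast (arch of teeth on a flat base), lying teeth up on the worktop left of the unit; 66x68, 29 high, 0.07 kg; origin at the centre of its underside, z up. Its narrowest grip, 54 wide, runs from the straight heel edge to the front of the arch: through the origin, along the direction 0.36 rad from its +x towards its +y. None = absent (2 or 3 are there).
- cast_1: dental stone cast (arch of teeth on a flat base), lying teeth up on the worktop left of the unit; 68x66, 29 high, 0.07 kg; origin at the centre of its underside, z up. Its narrowest grip, 54 wide, runs from the straight heel edge to the front of the arch: through the origin, along the direction 1.93 rad from its +x towards its +y. None = absent (2 or 3 are there).
- cast_2: dental stone cast (arch of teeth on a flat base), lying teeth up on the worktop left of the unit; 61x65, 29 high, 0.07 kg; origin at the centre of its underside, z up. Its narrowest grip, 54 wide, runs from the straight heel edge to the front of the arch: through the origin, along the direction 0.16 rad from its +x towards its +y. None = absent (2 or 3 are there).
- tape_roll: roll of beige tape lying flat, 104 across, 25 high, near the front edge; bystander, origin under its middle

How it is judged:
By the outcome, as a careful person would: the job done as asked, in the order asked, and still so for the second after the job is handed in, with the robot touching nothing.
Of bottle_amber, bottle_ink, bottle_small only 1 to 3 are there at a start; the rules pass over those that are not, and their reading is None.
Of cast_0, cast_1, cast_2 only 2 to 3 are there at a start; the rules pass over those that are not, and their reading is None.
At some moment in a run one of cast_0, cast_1, cast_2 may be knocked a few centimetres aside while the robot is not near it.
It also fails if it takes over 210 s, if anything falls off the work surface, if the arm or the gripper's body presses on something with over 40 N, if the wrist force passes 120 N, or if a joint passes its speed limit or range.

## Working session

There is one attempt and no reset: what is moved stays moved. The work goes in short steps, each a Python script; the robot and the scene stay as the last script left them, time stands still between calls to the robot, and variables do not carry over. Pictures are saved under pics/ and viewed, at most 14 in all, crops included, and the job is handed in when it is done.

```bash
ls; mkdir -p pics
python3 - <<'E'
from cell import r, effector, readout, vision, finder
import cv2,numpy as np
ims=[]
for n in("top","side"):
    c=vision.camera(n); cv2.imwrite(f"pics/{n}0.png",cv2.resize(c["img"][:,:,::-1],(800,600),interpolation=cv2.INTER_CUBIC)); print(n,c["intrinsics"].tolist(),np.round(c["cam_to_world"],4).tolist())
    for l in "unit drawer_handle lamp_slider tray bottle_amber bottle_ink bottle_small cast_0 cast_1 cast_2 tape_roll".split():
        print(l,[(round(d["conf"],2),np.round(d["extent"]).tolist(),int(d["pixels"].sum())) for d in finder.regions_of(n,l)])
print(readout.sense(),r.grasp_offset)
E
```

```text
pics
top [[455.7365892215347, 0.0, 260.3163260021648], [0.0, 455.7365892215347, 185.38342679292475], [0.0, 0.0, 1.0]] [[0.0024, -0.9976, 0.0698, 0.4764], [-1.0, -0.0024, -0.0005, -0.0153], [0.0007, -0.0698, -0.9976, 1.3159], [0.0, 0.0, 0.0, 1.0]]
unit [(0.93, [208.0, 79.0, 322.0, 171.0], 7966)]
drawer_handle [(0.69, [220.0, 149.0, 318.0, 172.0], 538)]
lamp_slider [(0.62, [286.0, 128.0, 293.0, 142.0], 62)]
tray [(0.58, [358.0, 157.0, 410.0, 247.0], 4457), (0.41, [157.0, 161.0, 180.0, 186.0], 405)]
bottle_amber [(0.7, [266.0, 191.0, 285.0, 210.0], 321)]
bottle_ink [(0.63, [297.0, 183.0, 318.0, 207.0], 346)]
bottle_small [(0.71, [235.0, 199.0, 252.0, 210.0], 140)]
cast_0 [(0.87, [160.0, 157.0, 179.0, 185.0], 389), (0.8, [156.0, 219.0, 183.0, 239.0], 381)]
cast_1 [(0.87, [160.0, 157.0, 179.0, 185.0], 389), (0.8, [156.0, 219.0, 183.0, 239.0], 381)]
cast_2 [(0.87, [160.0, 157.0, 179.0, 185.0], 389), (0.8, [156.0, 219.0, 183.0, 239.0], 381)]
tape_roll [(0.76, [311.0, 232.0, 344.0, 266.0], 446), (0.51, [237.0, 198.0, 248.0, 209.0], 140)]
side [[385.6508776512409, 0.0, 257.7265372710661], [0.
[... 1118 characters left out ...]
08)]
{'t': 1.2, 'q': array([-1.16496145e+00,  8.68905643e-02,  1.75896023e-01,  1.65980863e+00,
       -1.72362317e-05,  1.57077782e+00]), 'joint_vel': array([-0.00106437,  0.0010155 ,  0.00163405,  0.0001929 , -0.00031229,
       -0.00220025]), 'tau': array([ 2.16413471e-03, -5.20102608e+01,  4.64858079e+01,  1.73862314e-03,
        1.77487932e-04, -2.76980018e-05]), 'position': array([ 0.21712437, -0.50531927,  0.23128732]), 'ee_rot': array([ 9.79480938e-01,  2.01536827e-01, -9.13063666e-06, -1.61375960e-06]), 'ft_force': array([ 0.06183458,  0.7889521 , -0.68134247]), 'ft_torque': array([-0.01233501,  0.01258224,  0.06507199]), 'finger_force': 0.0, 'finger_gap': 1.0003498273980587} 0.0187
```

View pics/top0.png

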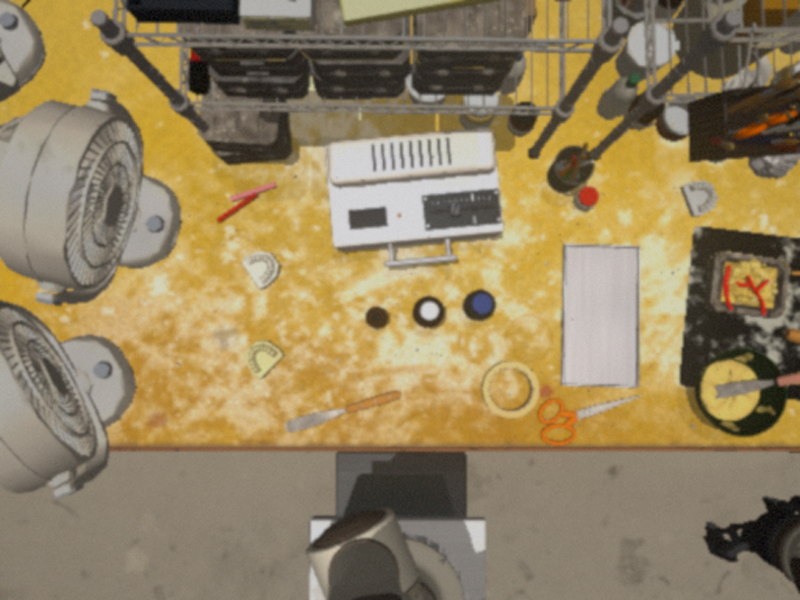

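View pics/side0.png

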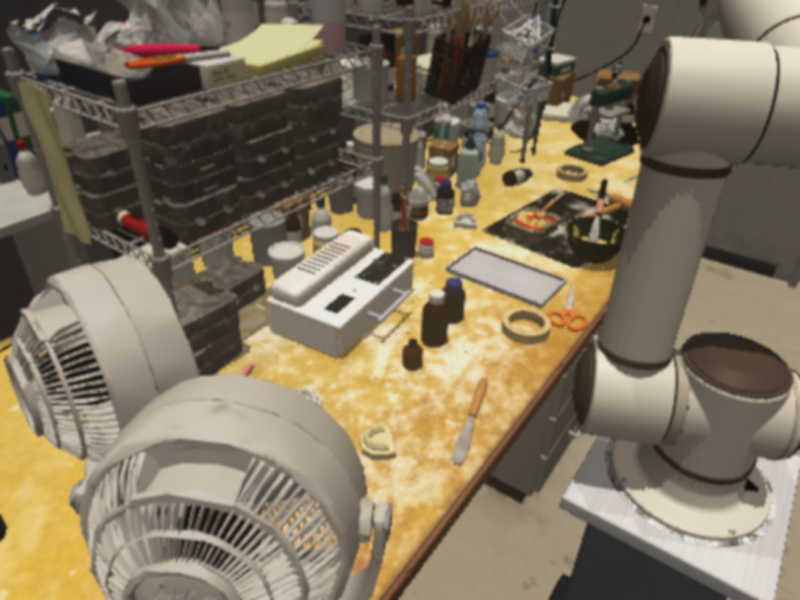

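Top view: two casts lie left of the unit, at about (260,268) and (264,358), and the one at (700,198) on the far right isn't meant. All three bottles are there at (377,317), (429,311) and (480,304), and the tray is at (600,315). The unit is yawed slightly, with its handle at (422,258). The side view agrees, with one cast half hidden by a fan.

```bash
cat > h.py <<'E'
from cell import r, effector, readout, vision, finder
import cv2,numpy as np
from scipy.spatial.transform import Rotation as R
def ray(c,uv):
    K,T=c["intrinsics"],c["cam_to_world"]
    d=T[:3,:3]@np.linalg.solve(K,[uv[0],uv[1],1.]); return T[:3,3],d
def plane(c,uv,z):
    o,d=ray(c,uv); return o+d*(z-o[2])/d[2]
def proj(c,p):
    T=c["cam_to_world"]; q=c["intrinsics"]@(T[:3,:3].T@(np.asarray(p)-T[:3,3])); return q[:2]/q[2]
def tri(c1,u1,c2,u2):
    o1,d1=ray(c1,u1);o2,d2=ray(c2,u2)
    s=np.linalg.lstsq(np.c_[d1,-d2],o2-o1,rcond=None)[0]
    a,b=o1+s[0]*d1,o2+s[1]*d2
    return (a+b)/2,np.linalg.norm(a-b)
def down(yaw):  # fingers close along world direction yaw
    return (R.from_euler('z',yaw)*R.from_euler('x',np.pi)).as_quat()
def cen(d):
    ys,xs=np.nonzero(d["pixels"]); return np.array([xs.mean(),ys.mean()])
E
python3 - <<'E'
from h import *
C={n:vision.camera(n) for n in("top","side")}
for l in "lamp_slider drawer_handle bottle_amber bottle_ink bottle_small tray cast_0 tape_roll".split():
    a=[finder.regions_of(n,l) for n in C]
    for d in a[0][:2]:
        for e in a[1][:2]:
            p,er=tri(C["top"],cen(d),C["side"],cen(e))
            if er<.03: print(l,np.round(p,3),"miss",round(er,4),cen(d).round(1),cen(e).round(1))
        rect=cv2.minAreaRect(np.argwhere(d["pixels"])[:,::-1].astype(np.float32))
        print("  rect",l,[plane(C["top"],u,.0).round(3)[:2].tolist() for u in cv2.boxPoints(rect)])
im=C["top"]["img"][:,:,::-1]; s=C["side"]["img"][:,:,::-1]
f=lambda i,x,y,w,h,k:cv2.resize(i[y:y+h,x:x+w],(w*k,h*k),interpolation=cv2.INTER_CUBIC)
P=np.zeros((600,800,3),np.uint8)
P[:360,:480]=f(im,206,78,120,90,4)  #x4? 
P[:240,500:740]=f(im,150,152,40,40,6)
P[240:480,500:740]=f(im,150,210,40,40,6)
P[370:590,:480]=f(s,170,145,120,55,4)
cv2.imwrite("pics/crop1.png",P)
E
```

```text
rect drawer_handle [[0.648, 0.111], [0.68, -0.18], [0.631, -0.185], [0.599, 0.105]]
bottle_amber [ 0.525 -0.053  0.053] miss 0.0009 [273.7 199.5] [278.  204.2]
  rect bottle_amber [[0.555, -0.024], [0.555, -0.085], [0.5, -0.084], [0.5, -0.024]]
bottle_ink [ 0.538 -0.146  0.048] miss 0.0057 [306.4 194.5] [290.3 191.4]
  rect bottle_ink [[0.57, -0.122], [0.57, -0.177], [0.518, -0.177], [0.518, -0.122]]
bottle_small [0.517 0.039 0.022] miss 0.0018 [240.8 202.5] [263.5 227.4]
  rect bottle_small [[0.535, 0.057], [0.535, 0.025], [0.503, 0.025], [0.503, 0.057]]
  rect bottle_small [[0.648, 0.108], [0.679, -0.177], [0.633, -0.182], [0.603, 0.102]]
tray [ 0.521 -0.374 -0.   ] miss 0.0023 [384.  201.9] [323.5 176.7]
  rect tray [[0.655, -0.3], [0.655, -0.448], [0.39, -0.443], [0.389, -0.297]]
  rect cast_0 [[0.62, 0.292], [0.651, 0.247], [0.597, 0.21], [0.566, 0.255]]
cast_0 [0.442 0.249 0.007] miss 0.0007 [167.4 229.1] [241.1 283.7]
  rect cast_0 [[0.442, 0.292], [0.484, 0.251], [0.445, 0.212], [0.404, 0.253]]
tape_roll [ 0.387 -0.205  0.007] miss 0.0015 [326.3 248.8] [336.5 208.7]
  rect tape_roll [[0.437, -0.153], [0.438, -0.257], [0.335, -0.256], [0.335, -0.153]]
```

View pics/crop1.png

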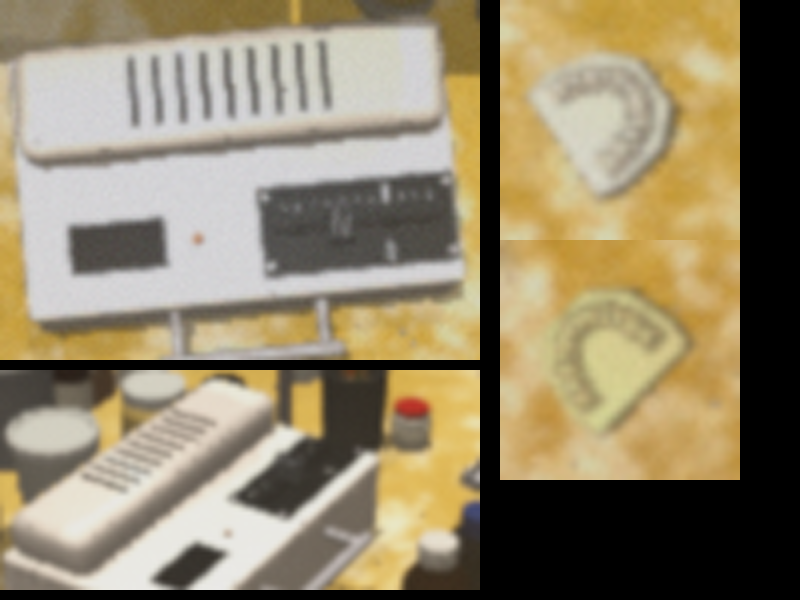

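Crops: the fader cap is near (342,222), which is left of the long mark at about x=388. The unit's front top edge runs (30,320) to (462,288). The upper cast's heel faces lower left, and the lower cast's heel faces lower right. Both match the 54 mm grip axes from the fitted rectangles.

```bash
cat >> h.py <<'E'
def down(yaw): # tool y (closing line) along world angle yaw, nearer half turn
    c=[]
    q=readout.sense()["q"]
    for k in(0,1):
        c.append((R.from_euler('z',yaw+np.pi/2+k*np.pi)*R.from_euler('x',np.pi)).as_quat())
    return c
def go(p,yaw,lin=False,rate=.15):
    q0=readout.sense()["q"]; best=None
    for o in down(yaw):
        s=r.solve_ik(p,o)
        if s is not None:
            d=abs(s[5]-q0[5])+(10 if abs(s[5])>3 else 0)
            if best is None or d<best[0]: best=(d,o)
    if best is None: raise RuntimeError("no ik %s"%p)
    (r.move_l(p,best[1],rate) if lin else r.movep(p,best[1]))
def st():
    s=readout.sense(); return f"t={s['t']:.1f} p={np.round(s['position'],4)} F={np.round(s['ft_force'],1)} gap={s['finger_gap']:.3f} ff={s['finger_force']:.1f}"
E
python3 - <<'E'
from h import *
C={n:vision.camera(n) for n in("top","side")}; T=C["top"]
fl=plane(T,(213.5,158),.085)[:2];fr=plane(T,(321.5,150),.085)[:2]
d=fl-fr; print("front",fl,fr,"width",np.linalg.norm(d)); yaw=np.arctan2(-d[0],d[1])
ux=np.array([np.cos(yaw),np.sin(yaw)]);uy=np.array([-ux[1],ux[0]])
m=(fl+fr)/2; U=m+.085*ux; print("yaw",yaw,"U",U)
P=lambda x,y,z:np.r_[U+x*ux+y*uy,z]
print("handle exp",P(-.12,0,.058),"px",proj(T,P(-.12,.06,.058)),proj(T,P(-.12,-.06,.058)),"side",proj(C["side"],P(-.12,.06,.058)),proj(C["side"],P(-.12,-.06,.058)))
g=plane(T,(291.5,133.5),.11);l=plane(T,(206+388/4,78+221/4),.085)
for n,v in(("grip",g),("long",l)): e=v[:2]-U; print(n,v,"unit",e@ux,e@uy)
print("side px grip",proj(C["side"],g))
for n in ("top","side"):
    for x in finder.regions_of(n,"lamp_slider"): print(n,x["conf"],x["extent"],cen(x))
for p,y in((np.r_[g[:2],.2],yaw+np.pi/2),((.595,-.374,.25),np.pi/2),((.6,.25,.2),-.96),((.45,.25,.2),.785)):
    print([None if (s:=r.solve_ik(p,o)) is None else s.round(2) for o in down(y)])
E
```

```text
front [0.63694117 0.11149849] [ 0.6595882  -0.18231729] width 0.29468729344571326
yaw 0.07692691469573854 U [ 0.73301331 -0.02887706]
handle exp [ 0.6133682  -0.03809919  0.058     ] px [246.76176676 169.43572791] [289.88805713 166.23342297] side [242.75059557 204.76010702] [261.87320577 187.13866648]
grip [ 0.70014314 -0.09900887  0.11      ] unit -0.038162660570936785 -0.06739828966954767
long [ 0.70554866 -0.13213774  0.085     ] unit -0.03531911609773092 -0.10084460361185375
side px grip [242.60573142 166.22117274]
top 0.37 [287.8, 128.4, 294.7, 139.4] [290.76744186 132.90697674]
side 0.4 [239.9, 168.3, 246.6, 172.5] [241.4        169.66666667]
side 0.19 [214.1, 169.7, 263.9, 226.2] [240.02140309 198.98454221]
[array([-0.14,  0.49,  0.61,  1.69,  0.  , -0.22]), array([-0.14,  0.49,  0.61,  1.69,  0.  ,  2.92])]
[array([-0.56,  0.51,  0.74,  1.8 ,  0.  , -0.56]), array([-0.56,  0.51,  0.74,  1.8 ,  0.  ,  2.58])]
[array([0.39, 0.33, 0.4 , 1.64, 0.  , 2.93]), array([ 0.39,  0.33,  0.4 ,  1.64,  0.  , -0.22])]
[array([ 0.51, -0.01,  0.02,  1.6 ,  0.  ,  1.29]), array([ 0.51, -0.01,  0.02,  1.6 ,  0.  , -1.85])]
```

Run:
```python
from h import *
yaw=.077; uy=np.array([-np.sin(yaw),np.cos(yaw),0])
g=np.array([.7007,-.098,0])
effector.command_gripper(.6)
go(g+[0,0,.24],yaw+np.pi/2)
go(g+[0,0,.094],yaw+np.pi/2,True); print(st())
effector.command_gripper(0); print(st())
s=readout.sense()["position"]; f0=readout.sense()["ft_force"]
r.move_l(s+.028*uy,rate=.05); print(st())
for i in range(14):
    p=readout.sense()["position"]; tgt=s+(.028+.001*(i+1))*uy
    r.move_l(tgt,rate=.02)
    f=readout.sense()["ft_force"]-f0
    if i%3==0: print(i,st())
    if abs(f@uy)>12: print("stop",i,f,st()); break
```

```text
t=6.1 p=[ 0.7012 -0.0982  0.0953] F=[ 0.4 -1.  -0.5] gap=0.601 ff=0.0
t=6.5 p=[ 0.701  -0.0981  0.0949] F=[-1.4 -1.2  6.2] gap=0.146 ff=59.5
t=7.2 p=[ 0.6983 -0.069   0.0949] F=[-5.8  1.6  5.7] gap=0.145 ff=59.7
0 t=7.5 p=[ 0.6982 -0.0685  0.0948] F=[-5.5 -0.2  6. ] gap=0.146 ff=59.8
3 t=8.2 p=[ 0.698  -0.0657  0.0949] F=[-6.  -0.5  5.9] gap=0.144 ff=59.8
6 t=9.0 p=[ 0.6977 -0.0627  0.0949] F=[-5.6 -1.5  5.5] gap=0.144 ff=59.8
9 t=9.8 p=[ 0.6976 -0.0619  0.0949] F=[ -4.4 -11.    5.8] gap=0.145 ff=59.8
stop 10 [ -2.71096757 -13.64083445  -1.29056214] t=10.0 p=[ 0.6976 -0.0618  0.0949] F=[ -4.2 -14.9   5. ] gap=0.142 ff=59.8
```

```bash
cat > b.py <<'E'
from h import *
def pick(p,z,yaw,op=1.0,up=.27):
    effector.command_gripper(op); go((p[0],p[1],up),yaw); go((p[0],p[1],z),yaw,True,.2)
    effector.command_gripper(0); print("grip",st())
    go((p[0],p[1],up),yaw,True,.25); print("lift",st())
def place(p,z,yaw,op,up=.27):
    go((p[0],p[1],up),yaw); go((p[0],p[1],z+.03),yaw,True,.25); go((p[0],p[1],z),yaw,True,.06); print("down",st())
    effector.command_gripper(op); go((p[0],p[1],up),yaw,True,.25)
E
python3 - <<'E'
from b import *
effector.command_gripper(.5)
p=readout.sense()["position"]; r.move_l(p+[0,0,.16],rate=.25)
C=vision.camera("top"); B={}
for n,h in(("bottle_ink",.08),("bottle_amber",.1),("bottle_small",.05)):
    d=finder.regions_of("top",n)
    if not d: print(n,"unseen"); continue
    B[n]=plane(C,cen(d[0]),h); print(n,d[0]["conf"],B[n])
pick((.537,-.146),.029,0); place((.595,-.374),.034,np.pi/2,.9)
print(st())
E
```

```text
bottle_ink unseen
bottle_amber unseen
bottle_small 0.32 [0.7407538  0.06297667 0.05      ]
grip t=15.1 p=[ 0.5375 -0.1462  0.0301] F=[-0.7 -0.2  6.5] gap=0.603 ff=62.4
lift t=16.3 p=[ 0.5367 -0.1459  0.2686] F=[ 0.5 -0.2 -2.4] gap=0.603 ff=62.6
down t=19.1 p=[ 0.5948 -0.3739  0.0334] F=[-0.3 -0.2 -1.1] gap=0.606 ff=62.8
t=20.5 p=[ 0.5949 -0.3739  0.2689] F=[ 0.3  0.6 -0.8] gap=0.901 ff=0.0
```

Run:
```python
from b import *
pick((.525,-.053),.050,0,up=.3); place((.52,-.374),.054,np.pi/2,.9,up=.3)
pick((.517,.039),.006,0); place((.445,-.374),.010,np.pi/2,.8)
C=vision.camera("top")
for n in("bottle_ink","bottle_amber","bottle_small","cast_0","drawer_handle"):
    print(n,[(round(d["conf"],2),d["extent"],plane(C,cen(d),.015).round(3).tolist()) for d in finder.regions_of("top",n)])
S=vision.camera("side")
cv2.imwrite("pics/after_b.png",np.hstack([cv2.resize(C["img"][60:280,140:440],(440,322)),cv2.resize(S["img"][120:240,200:335],(360,322))])[:,:,::-1])
```

```text
grip t=23.8 p=[ 0.5253 -0.053   0.051 ] F=[-2.2 -0.5  5.7] gap=0.618 ff=62.0
lift t=25.0 p=[ 0.5247 -0.0529  0.2987] F=[-0.9  0.3 -2.8] gap=0.616 ff=63.2
down t=27.9 p=[ 0.5199 -0.3739  0.0541] F=[-1.   1.9  4. ] gap=0.618 ff=64.1
grip t=33.1 p=[0.5173 0.0391 0.0066] F=[-0.9  0.1  6.5] gap=0.445 ff=60.6
lift t=34.3 p=[0.5167 0.039  0.2687] F=[ 0.8 -0.3 -0.6] gap=0.444 ff=60.1
down t=37.6 p=[ 0.4447 -0.3738  0.0097] F=[-1.9  0.2  3.2] gap=0.442 ff=60.5
bottle_ink [(0.64, [379.7, 161.2, 400.8, 181.4], [0.6, -0.382, 0.015])]
bottle_amber [(0.69, [214.3, 147.7, 320.3, 169.2], [0.644, -0.04, 0.015]), (0.56, [376.5, 193.0, 403.8, 213.9], [0.521, -0.382, 0.015]), (0.17, [376.2, 165.0, 399.7, 185.8], [0.599, -0.382, 0.015])]
bottle_small [(0.74, [377.8, 189.5, 404.0, 211.9], [0.522, -0.382, 0.015]), (0.62, [379.9, 223.7, 399.6, 236.2], [0.445, -0.376, 0.015])]
cast_0 [(0.94, [162.2, 200.6, 189.1, 222.9], [0.489, 0.231, 0.015]), (0.63, [157.8, 163.7, 179.8, 186.9], [0.607, 0.25, 0.015])]
drawer_handle [(0.67, [218.8, 149.6, 316.6, 170.7], [0.638, -0.053, 0.015])]
```

View pics/after_b.png

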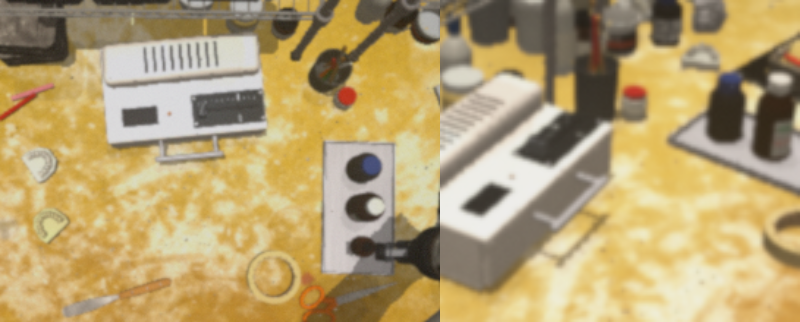

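Bottles all stand on the tray. The lower cast has been knocked to about (0.489, 0.231). Next is the drawer.

Run:
```python
from h import *
yaw=.077; ux=np.array([np.cos(yaw),np.sin(yaw),0])
h=plane(vision.camera("top"),(270.2,166.7),.058); print("handle",h)
h[2]=0
effector.command_gripper(.36)
go(h+[0,0,.2],yaw); go(h+[0,0,.042],yaw,True,.12); print(st())
effector.command_gripper(0); print(st())
s=readout.sense()["position"]; r.move_l(s-.156*ux,rate=.1); print(st())
for i in range(5):
    r.move_l(s-(.156+.001*(i+1))*ux,rate=.03); f=readout.sense()["ft_force"]; 
    if f@ux>10: break
print(i,st())
effector.command_gripper(.36)
p=readout.sense()["position"]; r.move_l(p+[0,0,.2],rate=.25)
# step aside for the look
go((.4,-.3,.27),0)
C=vision.camera("top")
for n in("cast_0","drawer_handle","drawer"):
    print(n,[(round(d["conf"],2),d["extent"],int(d["pixels"].sum()),plane(C,cen(d),.015).round(3).tolist()) for d in finder.regions_of("top",n)])
for d in finder.regions_of("top","cast_0")[:2]:
    rr=cv2.minAreaRect(np.argwhere(d["pixels"])[:,::-1].astype(np.float32)); print([plane(C,u,.015).round(3)[:2].tolist() for u in cv2.boxPoints(rr)])
P=np.zeros((600,800,3),np.uint8)
P[:600,:560]=cv2.resize(C["img"][80:230,195:335],(560,600),interpolation=2)
P[:480,560:]=cv2.resize(C["img"][155:235,150:190],(240,480),interpolation=2)
cv2.imwrite("pics/drawer.png",P[:,:,::-1])
```

```text
handle [ 0.61654427 -0.0432823   0.058     ]
t=42.9 p=[ 0.6162 -0.0434  0.0434] F=[-8.  -0.2  9.2] gap=0.363 ff=5.8
t=43.2 p=[ 0.6158 -0.0435  0.0429] F=[-8.1 -0.8  9.3] gap=0.105 ff=58.6
t=45.0 p=[ 0.4601 -0.0584  0.0429] F=[  1.1 -19.4   0. ] gap=0.104 ff=58.7
4 t=46.2 p=[ 0.4564 -0.0587  0.043 ] F=[  7.7 -18.9  -4.4] gap=0.097 ff=58.7
cast_0 [(0.84, [159.8, 198.3, 188.8, 222.0], 416, [0.49, 0.23, 0.015]), (0.83, [159.7, 161.8, 181.5, 187.6], 390, [0.607, 0.251, 0.015])]
drawer_handle [(0.62, [222.7, 152.4, 326.7, 231.0], 5673, [0.566, -0.046, 0.015])]
drawer []
[[0.488, 0.275], [0.535, 0.229], [0.494, 0.187], [0.447, 0.233]]
[[0.619, 0.291], [0.651, 0.246], [0.598, 0.207], [0.565, 0.251]]
```

View pics/drawer.png

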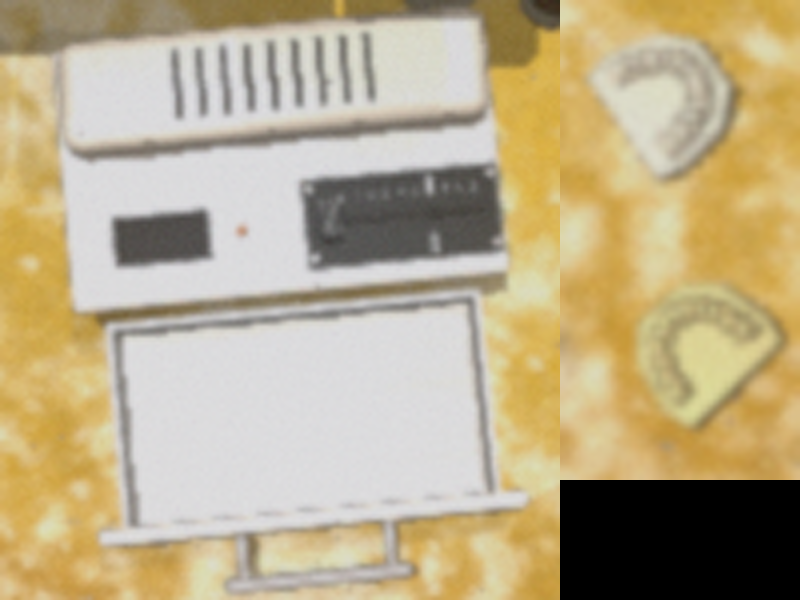

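Run:
```python
from b import *
yaw=.093; ux=np.array([np.cos(yaw),np.sin(yaw)]);uy=np.array([-ux[1],ux[0]])
C=vision.camera("top")
F=np.mean([plane(C,(195+u/4,80+v/4),.055)[:2] for u,v in((118,335),(475,300),(492,492),(132,525))],axis=0)
H=np.array([.4564,-.0587])+.104*ux; print("floor img",F,"from handle",H)
F=(F+H)/2
def show(tag):
    vision.camera("top"); o=[]
    for d in finder.regions_of("top","cast_0"): o.append((round(d["conf"],2),plane(C,cen(d),.015).round(3)[:2].tolist()))
    print(tag,o)
pick((.491,.231),.005,.797); 
place(F-.058*uy,.031,yaw+np.pi/2,.85); show("after B")
pick((.608,.249),.005,-.952)
place(F+.058*uy,.031,yaw+np.pi/2,.85)
go((.4,-.3,.27),0); show("after A"); print(st())
C=vision.camera("top");S=vision.camera("side")
P=np.hstack([cv2.resize(C["img"][80:240,140:335],(430,353)),cv2.resize(S["img"][140:260,170:300],(370,353))])
cv2.imwrite("pics/placed.png",P[:,:,::-1])
```

```text
floor img [ 0.57097284 -0.0458509 ] from handle [ 0.55995058 -0.04904194]
grip t=53.2 p=[0.4916 0.2313 0.0061] F=[-1.2 -0.4  5.9] gap=0.606 ff=62.9
lift t=54.4 p=[0.4907 0.2309 0.2687] F=[ 0.4 -0.5 -1. ] gap=0.609 ff=62.4
down t=57.4 p=[ 0.5706 -0.1052  0.0305] F=[-0.4 -0.1 -0.5] gap=0.608 ff=62.4
after B [(0.84, [0.609, 0.251])]
grip t=62.4 p=[0.6086 0.2493 0.0062] F=[ 0.1 -0.6  5.3] gap=0.607 ff=63.2
lift t=63.6 p=[0.6078 0.2489 0.2686] F=[-0.7  0.5 -1.4] gap=0.609 ff=62.6
down t=66.2 p=[0.5598 0.0102 0.0305] F=[ 0.1 -0.4 -0.7] gap=0.606 ff=62.6
after A [(0.95, [0.571, -0.11]), (0.92, [0.563, 0.013])]
t=69.1 p=[ 0.4006 -0.2993  0.2698] F=[0.  0.3 0.4] gap=0.850 ff=0.0
```

View pics/placed.png

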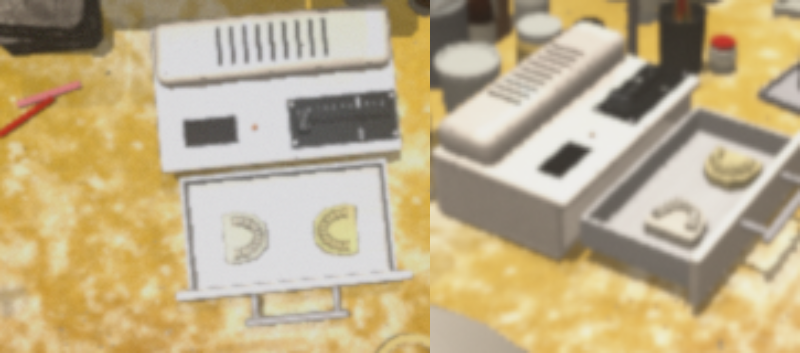

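Both casts lie flat, teeth up, in the drawer. Next I push it home.

Run:
```python
from h import *
yaw=.093; ux=np.array([np.cos(yaw),np.sin(yaw),0])
h=np.array([.4564,-.0587,0])
effector.command_gripper(.36)
go(h+[0,0,.2],yaw); go(h+[0,0,.042],yaw,True,.12); effector.command_gripper(0); print(st())
s=readout.sense()["position"]; r.move_l(s+.157*ux,rate=.08); print(st())
b=readout.sense()["ft_force"]@ux
for i in range(10):
    r.move_l(s+(.157+.001*(i+1))*ux,rate=.03); f=readout.sense()["ft_force"]@ux
    if f-b<-14: break
print(i,b,f,st())
effector.command_gripper(.36); print(st())
p=readout.sense()["position"]; r.move_l(p+[0,0,.2],rate=.25)
go((.4,-.3,.27),0)
C=vision.camera("top");S=vision.camera("side")
P=np.hstack([cv2.resize(C["img"][75:195,200:330],(433,400),interpolation=2),cv2.resize(S["img"][140:260,170:280],(367,400),interpolation=2)])
cv2.imwrite("pics/shut.png",P[:,:,::-1])
```

```text
t=72.5 p=[ 0.4569 -0.0587  0.0427] F=[0.1 0.3 6.2] gap=0.103 ff=58.6
t=74.6 p=[ 0.6134 -0.0437  0.0428] F=[-0.1  6.2  3.2] gap=0.104 ff=58.6
4 0.4341454177013088 -14.617155731939691 t=75.8 p=[ 0.6158 -0.0434  0.0428] F=[-15.    3.6  11.4] gap=0.103 ff=59.7
t=76.2 p=[ 0.6143 -0.0443  0.0424] F=[-25.   -1.4  13. ] gap=0.363 ff=11.7
```

View pics/shut.png

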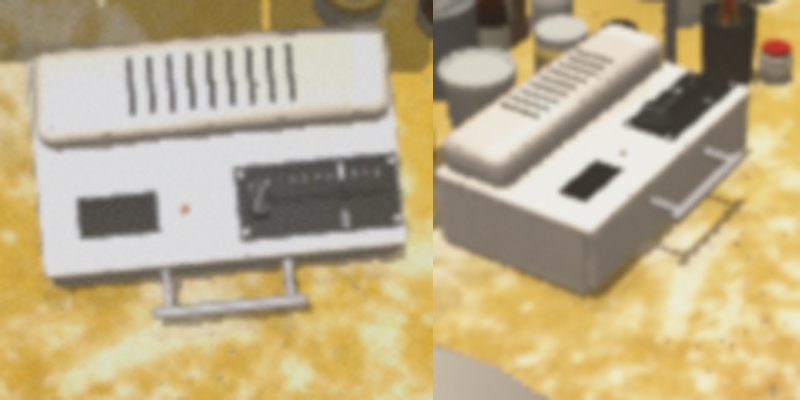

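Run:
```python
from h import *
yaw=.093; uy=np.array([-np.sin(yaw),np.cos(yaw),0])
z=np.array([.6985,-.0618,0]); 
effector.command_gripper(.5)
a=z-.001*uy
go(a+[0,0,.24],yaw+np.pi/2); go(a+[0,0,.094],yaw+np.pi/2,True); effector.command_gripper(0); print(st())
t=z-.07*uy; t[2]=.0945
r.move_l(t,rate=.05); r.dwell(.3); print("target",t,st())
p=readout.sense()["position"]; e=(p-t)@uy; print("err",e)
if abs(e)>.0004:
    r.move_l(t-e*uy,rate=.02); r.dwell(.3); print(st(),(readout.sense()["position"]-t)@uy)
effector.command_gripper(.5); p=readout.sense()["position"]; r.move_l(p+[0,0,.16],rate=.2)
go((.4,-.3,.27),0)
C=vision.camera("top");S=vision.camera("side")
P=np.hstack([cv2.resize(C["img"][110:160,260:330],(560,400),interpolation=2),cv2.resize(S["img"][140:260,170:242],(240,400),interpolation=2)])
cv2.imwrite("pics/fader.png",P[:,:,::-1])
for l in("lamp_slider","tape_roll","bottle_amber","bottle_ink","bottle_small","cast_0"): print(l,[(round(d["conf"],2),cen(d).round(1)) for d in finder.regions_of("top",l)])
g=proj(C,np.r_[t[:2],.11]);print("expected cap px",g,(g-[260,110])*8,st())
```

```text
t=81.7 p=[ 0.699  -0.0628  0.0951] F=[-0.6  0.4  6.6] gap=0.142 ff=59.6
target [ 0.70500062 -0.1314975   0.0945    ] t=83.5 p=[ 0.7057 -0.1319  0.0951] F=[ 3.3 -0.6  4.4] gap=0.146 ff=59.6
err -0.0005101942260866899
t=84.1 p=[ 0.7056 -0.1315  0.0951] F=[ 3.2 -0.5  5.4] gap=0.143 ff=59.6 -3.3388624261779056e-05
lamp_slider [(0.57, array([303.4, 132.3]))]
tape_roll [(0.63, array([327.1, 248.8])), (0.35, array([264.8, 122.2]))]
bottle_amber [(0.73, array([389. , 201.5])), (0.25, array([266.2, 159.4]))]
bottle_ink [(0.87, array([388. , 174.7])), (0.43, array([264.6, 122.4]))]
bottle_small []
cast_0 []
expected cap px [303.64117889 131.73280127] [349.12943114 173.86241015] t=87.1 p=[ 0.4003 -0.2999  0.2699] F=[-0.  -0.4 -0.1] gap=0.500 ff=0.0
```

View pics/fader.png

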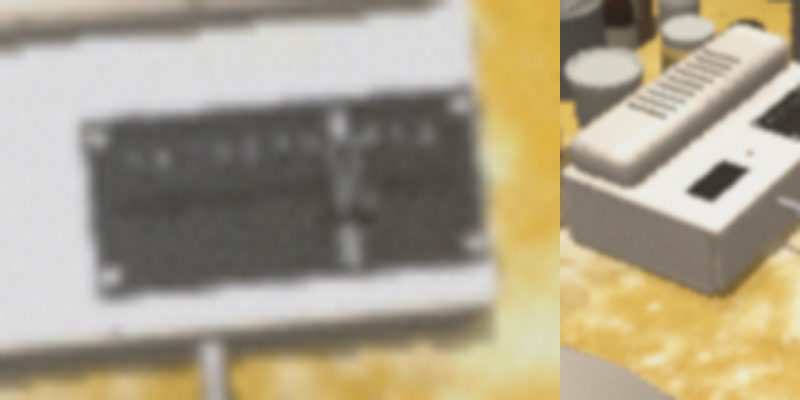

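The cap sits in line with the long mark. I'll check the small bottle with the arm out of the way, then hand in.

Run:
```python
from h import *
go((.4,.0,.3),0)
C=vision.camera("top")
for l in("bottle_small","bottle_amber","bottle_ink"): print(l,[(round(d["conf"],2),cen(d).round(1),plane(C,cen(d),.05).round(3)) for d in finder.regions_of("top",l)])
cv2.imwrite("pics/fin.png",cv2.resize(C["img"][70:290,190:430],(480,440))[:,:,::-1])
```

```text
bottle_small []
bottle_amber [(0.96, array([388.6, 201.6]), array([ 0.521, -0.372,  0.05 ]))]
bottle_ink [(0.69, array([388.1, 174.9]), array([ 0.595, -0.372,  0.05 ]))]
```

View pics/fin.png

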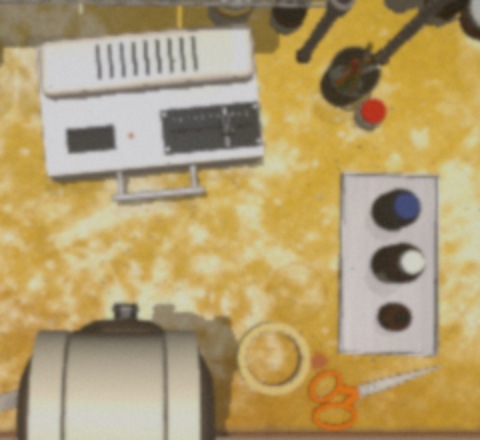

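Run:
```python
from h import *
C=vision.camera("top");S=vision.camera("side")
print([proj(S,(.445,-.374,z)).round(1) for z in(.003,.065)])
P=np.hstack([cv2.resize(C["img"][150:250,350:420],(350,500),interpolation=2),cv2.resize(S["img"][135:215,280:350],(437,500),interpolation=2)])
cv2.imwrite("pics/fin2.png",P[:,:,::-1])
```

```text
[array([341.5, 182.4]), array([343.9, 168. ])]
```

View pics/fin2.png

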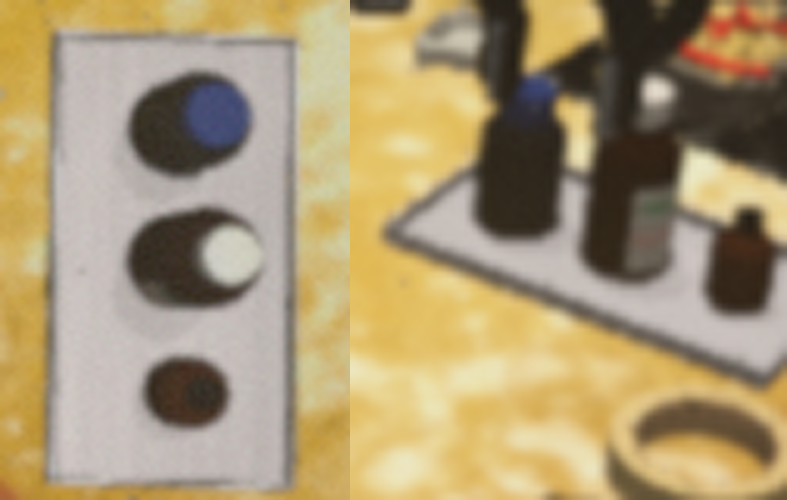

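All three bottles stand upright on the tray; the small one is at (740,260).

```bash
python3 -c "
from h import *
print(r.close_job(),st())"
```

```text
the job is handed in; nothing more can be done
the job is handed in; nothing more can be done
```

The job is done and handed in, in the order asked: the lamp was switched off, all three bottles stand upright on the tray, both casts lie teeth up in the shut drawer, and the fader is at the long mark.

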